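# Close a repaired control unit and snap its cap on

## Robot

A 6-joint arm with a two-finger parallel gripper is mounted at the origin on the work surface. World frame = base frame: x ahead of the robot, y to its left, z up, the work surface at z = 0. Lengths are in m, angles in rad, forces in N, time in s.
With the tool pointing down it reaches from about 0.35 to 0.85 m from the base axis. Payload 8.1 kg.
Tool frame: the origin (TCP) lies on the centre line of the jaws, within the pads' length; the fingertips stand 19 mm ahead of it and the grasp point (between the pads) is the TCP (ctrl.finger_overhang is the distance from the TCP to the fingertips, in m); z points along the fingers, y is the line along which they close (so a half turn about z gives the same grasp; the last joint's range is limited). The gripper opens to 85 mm and grips with 20 to 120 N. Pads are 22 mm wide; open, the fingers measure 114 mm over their backs; the gripper's body (76 mm by 85 mm) begins 54 mm behind the grasp point. The pads swing forward as they close: fully open they stand 13 mm farther back than shut.
Start: joints at [-1.249, 0.13, 1.488, -0, 1.523, -0.085], TCP at [0.237, -0.551, 0.25] pointing down, gripper open.
Joint ranges: [-2.96, 2.96], [-0.89, 2.26], [0.02, 2.5], [-1.34, 4.48], [0, 2.73], [-2.66, 2.66]. Speed limits (rad/s): [2.39, 2.39, 2.79, 3.14, 3.14, 3.14].

## Interface

Orientations are given as a unit quaternion [w, x, y, z].
In Python, from workcell import readout, snapshot, order, ctrl gives the robot as it stands.
- The arm moves only by the tool carry_out, never from a script. Its arguments are lists of equal length, an entry for each row: "offset": the shift along the tool's x, y, z in cm, a list of three; "rot": the turn, a rotation vector about the tool's x, y, z in degrees, a list of three. A call has 1 to 8 rows; each row is the pose to reach, as a shift and turn from the pose commanded when the call began, along the tool's axes at that moment; what a row does not reach only later rows make up. A row lasts 1/12 s, in which the tool goes at most 41.7 mm and 7.16 degrees, less where a joint would pass 70% of its speed; a pose out of reach is approached as far as the arm can. A call with a gripper value outside its range is refused whole. "jaw" is the closure, from 0 (fully open) to 1 (shut), set as the call begins (left out, the last holds). The fingers move at their own pace and stop on an object; "squeeze" is the grip in N (left out, the last holds). Time passes only in rows, so rows that repeat a pose let the fingers close. It gives the time, the measured TCP pose, the force, the opening and the grip force at its end, in the units of the state.
- readout.observe(): the state, without advancing time (a new reading comes with each control period).
- snapshot(name): name is "side" or "top"; returns a dict with "pixels" (384x512x3 uint8, red, green, blue), "fx", "fy", "cx", "cy" (pixels), "dist_coeffs" ([k1, k2, p1, p2, k3] as OpenCV has them; the pictures are not rectified), "world_from_camera" (4x4, takes a point from camera to world coordinates). Camera axes: x right, y up, looking along -z (the intrinsics and any distortion apply to the point x, -y, -z); pixel columns grow to the right and rows downward; lengths in m; the calibration is good to about 2 mm. A picture is of the moment at which its call begins. There is no depth.
- order.hand_in(): hands the job in; it is judged then, once.
The state is a dict: "time": time; "q": joint angles; "joint_vel": joint speeds; "effort": joint torques, N m; "tool_pos": TCP position; "orientation": TCP orientation; "wrist_force": force on the tool from outside, world axes, zero at the start; "ft_torque": the same for the moment, N m; "gripper_width": finger opening in m; "grasp_force": force on a finger pad.
Only numpy, scipy, OpenCV 4.12 (cv2) and the standard library are available. Lean on these libraries where they do the work, as an engineer would, in place of code of your own. Each camera call takes 0.05 s, during which the arm holds its last target. There are 200 camera calls.

## Task

Close up the repaired control unit: swing its hinged cover fully shut so that the stud comes up through the slot, then put the black cap with the round grip over the stud and press it straight down until it clicks home flat on the cover. Keep pushing down on it firmly (about 10 N) after the click and finish like that, hand on the cap and still pressing, not letting go. Leave everything else on the bench where it is.

Things in the scene. Friction and masses are not known exactly. Their poses are not given: they have to be found in the camera images.
- housing: open aluminium control-unit housing screwed to the bench, 150 mm (x) by 200 mm (y), walls 45 mm high and 4 mm thick; a black connector on its front (-x) wall reaches 8 mm out, four low ears beside its y walls. Origin: centre of its underside, on the bench; z up, -x is the front, facing roughly to the robot. The cover is hinged on the rear (+x) rim.
- stud_seat (a point): where the cap's origin comes when home: on the stud's axis, level with the closed cover's top face, 49 mm above the bench, 45 mm in front of the housing's centre; z up. The cap meets the stud's balls with its underside about 12 mm above this point; pushing over them takes some 6 to 9 N, then the resistance drops and the cap snaps down, is held and stands on the cover.
- stud_tip (a point): top of the upright steel stud, 20 mm above stud_seat. The stud is fixed to the housing, 16 mm across, its last 5 mm tapering to 9 mm. Four sprung steel balls, 12 mm below this point, stand 3.5 mm out of its sides.
- hinge (a point): middle of the cover's hinge line, on the housing's rear rim, 45 mm above the bench; axes as the housing's. The hinge line runs along y.
- cover (a joint): angle of the cover (rad): 0 shut, lying on the walls; 1.5 nearly upright. It swings up and to the rear about the hinge line. Stiff hinge: it stays where it is left, and about 1 to 3 N at its front edge moves it.
- cover_edge (a point): middle of the front edge of the cover's outer face, moves with the cover; z is that face's normal. The cover is a plate 150 mm from hinge line to front edge, 200 mm wide, 4 mm thick (underside level with the hinge line when shut), with 4 mm ribs 15 to 75 mm from the hinge. A slot 26 mm wide for the stud runs from the middle of the front edge 43 mm inward.
- cap: black plastic snap cap standing upright on the bench: body 38 mm across and 28 mm tall, on top of it a round grip 22 mm across and 22 mm tall (50 mm overall), about 50 g. Its underside is open: a 19 mm hole through a 3 mm thick lip, inside it a bore 28 mm wide, up to 24 mm above the underside. Origin: centre of its underside; z up through the grip.
- cap_grip (a point): middle of the cap's round grip, 39 mm above the cap's origin
- blank_cap: flat solid black plug cap for another housing: a disc 52 mm across and 26 mm tall with no grip and no bore. Origin: centre of its underside. Not needed, leave it
- spool: steel solder spool standing on its end, 48 mm across, 40 mm tall; origin at its underside; not needed, leave it
- flux_bottle: white plastic bottle, 36 mm across, 90 mm tall; origin at its underside; not needed, leave it
- screwdriver: screwdriver lying flat, 190 mm long; origin at its underside; not needed, leave it
- relay_module: small circuit module, 45 x 70 mm, 24 mm tall; origin at its underside; not needed, leave it
- pliers: pliers lying flat, 160 mm long; origin at its underside; not needed, leave it
- heat_sink: finned aluminium heat sink, 60 x 50 mm, 26 mm tall; origin at its underside; not needed, leave it
Mind the look-alikes: they are no part of the job. Leave any green or turquoise look-alike of the cap alone.

How it is judged:
By the outcome, as a careful person would: the job done as asked, in the order asked, and still so for the second after the job is handed in, while the arm keeps its last pose, push and grip.
It also fails if it takes over 64 s, if anything falls off the work surface, if the arm or the gripper's body presses on something with over 40 N, if the wrist force passes 120 N, or if a joint passes its speed limit or range.

## Working session

There is one attempt and no reset: what is moved stays moved. The work goes in short steps, Python scripts to look and compute and a tool call to move; the robot and the scene stay as the last step left them, time stands still between calls to the robot, and variables do not carry over. Pictures are saved under pics/ and viewed, at most 10 in all, crops included, and the job is handed in when it is done.

Besides the shell and the picture viewer there is one more tool, called after ">>>" by a JSON object that holds its "method" and its "body". carry_out: Moves the arm, as the interface text tells. Its arguments: {"type":"object","properties":{"offset":{"type":"array","items":{"type":"array","items":{"type":"number"}}},"rot":{"type":"array","items":{"type":"array","items":{"type":"number"}}},"jaw":{"type":"number"},"squeeze":{"type":"number"}},"required":["offset","rot"]}

```bash
mkdir -p pics; ls; cat > h.py <<'E'
import numpy as np, cv2
from workcell import readout, snapshot, order, ctrl
def snap(name, fn=None):
    s=snapshot(name)
    if fn: cv2.imwrite('pics/'+fn, s['pixels'][:,:,::-1])
    return s
def KD(s): return np.array([[s['fx'],0,s['cx']],[0,s['fy'],s['cy']],[0,0,1.]]), np.array(s['dist_coeffs'],float)
def rays(s,uv):
    K,D=KD(s); n=cv2.undistortPoints(np.array(uv,float).reshape(-1,1,2),K,D).reshape(-1,2)
    T=np.array(s['world_from_camera']); d=np.c_[n[:,0],-n[:,1],-np.ones(len(n))]@T[:3,:3].T
    return T[:3,3], d/np.linalg.norm(d,axis=1)[:,None]
def onz(s,uv,z):
    o,d=rays(s,uv); return o+d*((z-o[2])/d[:,2])[:,None]
def proj(s,P):
    K,D=KD(s); T=np.linalg.inv(np.array(s['world_from_camera'])); P=np.atleast_2d(P)
    c=P@T[:3,:3].T+T[:3,3]; c=c*[1,-1,-1]
    return cv2.projectPoints(c,np.zeros(3),np.zeros(3),K,D)[0].reshape(-1,2)
def tri(s1,p1,s2,p2):
    o1,d1=rays(s1,[p1]);o2,d2=rays(s2,[p2]);d1=d1[0];d2=d2[0]
    t=np.linalg.lstsq(np.c_[d1,-d2],o2-o1,rcond=None)[0]
    a=o1+t[0]*d1;b=o2+t[1]*d2; return (a+b)/2,np.linalg.norm(a-b)
E
python3 - <<'E'
from h import *
np.set_printoptions(precision=4,suppress=True)
t=snap('top','top0.png'); s=snap('side','side0.png')
for c in (t,s): print(np.array(c['world_from_camera']),c['fx'],c['cx'],c['cy'],c['dist_coeffs'])
print(readout.observe(), ctrl.finger_overhang)
E
```

```text
pics
[[ 0.0224  0.9917 -0.1269  0.3716]
 [-0.9995  0.0249  0.018   0.0006]
 [ 0.021   0.1264  0.9918  1.3441]
 [ 0.      0.      0.      1.    ]] 376.1418109981031 260.3500726812275 197.95680660498368 [-0.039  0.     0.     0.     0.   ]
[[ 0.992   0.093  -0.085   0.4599]
 [-0.126   0.7354 -0.6658 -0.6745]
 [ 0.0006  0.6712  0.7412  0.8051]
 [ 0.      0.      0.      1.    ]] 380.2071018160911 253.70781649020375 189.44931026846285 [-0.0163  0.      0.      0.      0.    ]
{'time': 0.1, 'q': array([-1.2494,  0.1311,  1.4892,  0.    ,  1.523 , -0.0854]), 'joint_vel': array([-0.0008, -0.0017, -0.005 , -0.0005, -0.0009, -0.0003]), 'effort': array([  0.0015, -57.0949, -50.1944,  -0.0001,   0.0082,  -0.    ]), 'tool_pos': array([ 0.2373, -0.5506,  0.2493]), 'orientation': array([-0.0009,  0.9794,  0.202 , -0.0001]), 'wrist_force': array([ 0.1604, -0.8026,  0.6534]), 'ft_torque': array([ 0.0627, -0.0254,  0.0001]), 'grasp_force': 0.0, 'gripper_width': 0.08560579189650899} 0.019
```

View pics/top0.png

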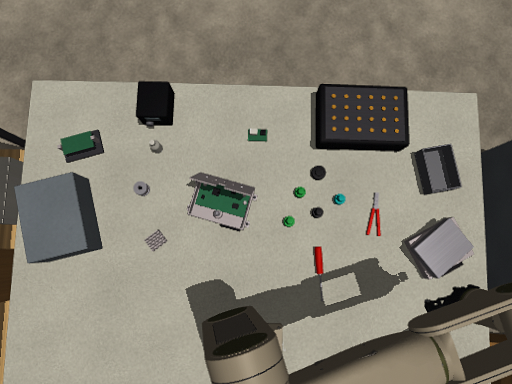

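View pics/side0.png

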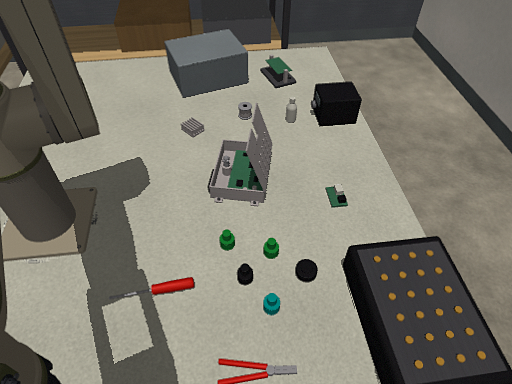

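The top view shows the black cap at (317,212), with the blank disc at (318,172) and the green and turquoise look-alikes around it. The housing is at about (220,205), its cover raised at the rear. In the side view the cap is at (245,273) and the housing at (240,175).

```bash
python3 - <<'E'
from h import *
t=cv2.imread('pics/top0.png');s=cv2.imread('pics/side0.png')
a=cv2.resize(t[160:245,175:275],None,fx=4,fy=4,interpolation=cv2.INTER_CUBIC)
b=cv2.resize(s[95:210,200:285],None,fx=4,fy=4,interpolation=cv2.INTER_CUBIC)
im=np.zeros((460,750,3),np.uint8);im[:340,:400]=a;im[:460,405:745]=b
cv2.imwrite('pics/c1.png',im)
T=snap('top');S=snap('side')
np.set_printoptions(precision=4,suppress=True)
for n,c,(u,v) in(('top',T,(317,212)),('side',S,(245,273))):
    p=c['pixels'][v-16:v+17,u-16:u+17]
    m=(p.max(2)<60).astype(np.uint8)
    k,l,st,ce=cv2.connectedComponentsWithStats(m)
    for i in range(1,k):
        if st[i,4]>15: print(n,st[i],ce[i]+[u-16,v-16])
E
```

```text
top [10 12 12 10 94] [316.3723 212.1383]
side [  8   7  16  21 262] [244.7824 274.2901]
```

View pics/c1.png

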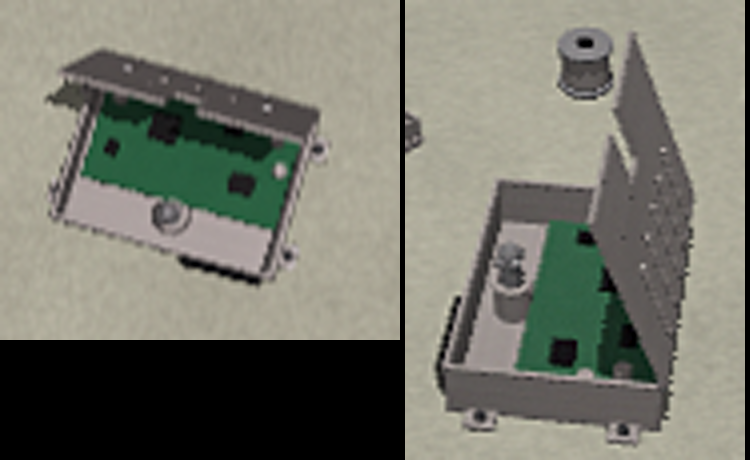

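The crop shows the stud tip at top-view pixel (217.5,213) and side-view pixel (226.5,157). The cover leans forward from the rear hinge. Its slotted front edge runs from top (191,179) to (251,194), and from side (257,104) to (247,151).

```bash
python3 - <<'E'
from h import *
np.set_printoptions(precision=4,suppress=True)
T=snap('top');S=snap('side')
A=lambda x,y:(x/4+175-.4,y/4+160-.4); B=lambda x,y:((x-405)/4+200-.4,y/4+95-.4)
for n,a,b in [('studtip',A(168,211),B(511,246)),('edge far',A(65,75),B(632,35)),('edge near',A(305,135),B(592,225)),
 ('hinge far',A(105,50),B(692,200)),('hinge near',A(320,110),B(662,390)),
 ('front near rim',A(268,276),B(445,373)),('front far rim',A(50,215),B(499,183)),('cap centre',(316.4,212.1),(244.8,273))]:
    print(n,*tri(T,a,S,b))
print('stud z.069',onz(T,[A(168,211)],.069),onz(S,[B(511,246)],.069))
print('fn fz .045',onz(T,[A(268,276),A(50,215)],.045),onz(S,[B(445,373),B(499,183)],.045))
print('hinge .045',onz(T,[A(105,50),A(320,110)],.049),onz(S,[B(692,200),B(662,390)],.047))
print('cap top z.05',onz(T,[(316.4,212.1)],.03)); 
# cap rows in side: grip top
for p in ((0.43,-.17,.05),):pass
E
```

```text
studtip [0.4823 0.125  0.0672] 0.0008089005773602712
edge far [0.577  0.1974 0.1872] 0.002622589583330571
edge near [0.5313 0.0093 0.1858] 0.004332979459490281
hinge far [0.6244 0.1883 0.0402] 0.0008619033957307635
hinge near [ 0.5746 -0.0021  0.0422] 0.0027160378667099075
front near rim [0.4296 0.0394 0.0338] 0.0014639211476453779
front far rim [0.4792 0.2304 0.0367] 0.001473912751124703
cap centre [ 0.4962 -0.2242  0.0155] 0.0007071259139163497
stud z.069 [[0.4817 0.1248 0.069 ]] [[0.4826 0.1231 0.069 ]]
fn fz .045 [[0.4298 0.0392 0.045 ]
 [0.4778 0.2289 0.045 ]] [[0.4293 0.029  0.045 ]
 [0.4797 0.2207 0.045 ]]
hinge .045 [[ 0.6231  0.187   0.049 ]
 [ 0.5749 -0.0021  0.049 ]] [[ 0.6225  0.1806  0.047 ]
 [ 0.5725 -0.0065  0.047 ]]
cap top z.05 [[ 0.4945 -0.2217  0.03  ]]
```

```bash
cat >> h.py <<'E'
from scipy.spatial.transform import Rotation as Rn
XH=np.array([.968,-.252,0]);YH=np.array([.252,.968,0]);HG=np.array([.598,.094,0])
def go(targets,yaw=None):
    """print tool-frame offsets (cm) and rot (deg) to TCP targets; yaw = world heading of tool x (deg), tool down"""
    o=readout.observe(); q=o['orientation']; R=Rn.from_quat([q[1],q[2],q[3],q[0]])
    for p in np.atleast_2d(targets): print('off',np.round(R.inv().apply(p-o['tool_pos'])*100,2))
    if yaw is not None:
        c=np.deg2rad(yaw); x=np.array([np.cos(c),np.sin(c),0]); z=np.array([0,0,-1.]); M=Rn.from_matrix(np.c_[x,np.cross(z,x),z])
        print('rot',np.round((R.inv()*M).as_rotvec(degrees=True),2))
E
python3 - <<'E'
from h import *
go([[.600,.042,.26],[.600,.042,.17]],-14.6)
E
```

```text
off [ 56.76 -40.1   -0.98]
off [ 56.76 -40.1    8.02]
rot [-4.000e-02  1.000e-02  3.791e+01]
```

>>> {"method": "carry_out", "body": {"offset": [[56.8,-40.1,-2],[56.8,-40.1,-2],[56.8,-40.1,-2],[56.8,-40.1,-2],[56.8,-40.1,-2],[56.8,-40.1,-2],[56.8,-40.1,-2],[56.8,-40.1,-2]], "rot": [[0,0,37.9],[0,0,37.9],[0,0,37.9],[0,0,37.9],[0,0,37.9],[0,0,37.9],[0,0,37.9],[0,0,37.9]], "jaw": 1}}

```text
time: 0.97
tool_pos: [0.4082, -0.2717, 0.2599]
orientation: [0.0, 0.992, -0.127, 0.0]
wrist_force: [1.2, -1.1, 0.0]
gripper_width: -0.0
grasp_force: 0.0
```

```bash
python3 - <<'E'
from h import *
go([[.600,.042,.26],[.600,.042,.17]],-14.6)
E
```

```text
off [ 1.063e+01 -3.520e+01 -1.000e-02]
off [ 10.63 -35.2    8.99]
rot [ 0.01 -0.03 -0.04]
```

>>> {"method": "carry_out", "body": {"offset": [[10.6,-35.2,0],[10.6,-35.2,0],[10.6,-35.2,0],[10.6,-35.2,0],[10.6,-35.2,0],[10.6,-35.2,0],[10.6,-35.2,0],[10.6,-35.2,0]], "rot": [[0,0,0],[0,0,0],[0,0,0],[0,0,0],[0,0,0],[0,0,0],[0,0,0],[0,0,0]]}}

```text
time: 1.63
tool_pos: [0.5817, 0.0134, 0.2598]
orientation: [0.0, 0.992, -0.127, 0.0]
wrist_force: [0.7, -1.3, 0.1]
gripper_width: 0.0001
grasp_force: 0.0
```

```bash
python3 - <<'E'
from h import *
go([[.603,.041,.26],[.603,.041,.17]],-14.6)
E
```

```text
off [ 1.36 -3.21 -0.02]
off [ 1.36 -3.21  8.98]
rot [-0.   -0.02  0.02]
```

>>> {"method": "carry_out", "body": {"offset": [[1.4,-3.2,0],[1.4,-3.2,0],[1.4,-3.2,3],[1.4,-3.2,6],[1.4,-3.2,9],[1.4,-3.2,9],[1.4,-3.2,9],[1.4,-3.2,9]], "rot": [[0,0,0],[0,0,0],[0,0,0],[0,0,0],[0,0,0],[0,0,0],[0,0,0],[0,0,0]]}}

```text
time: 2.3
tool_pos: [0.6033, 0.0384, 0.1715]
orientation: [-0.0, 0.992, -0.127, 0.001]
wrist_force: [0.3, -0.4, 1.4]
gripper_width: -0.0001
grasp_force: 0.0
```

```bash
python3 - <<'E'
from h import *
P=[]
for a in np.deg2rad([72,60,50,40,30,20,10,0]):
    r=.115; x=-r*np.cos(a)+.004*np.sin(a)+.011; z=.045+r*np.sin(a)+.004*np.cos(a)+.019
    P.append(HG+XH*x-YH*.05+[0,0,z])
go(P,-14.6)
o=readout.observe(); print(o['tool_pos'],o['wrist_force'])
t=cv2.resize(snap('top')['pixels'][140:260,160:300],None,fx=2.7,fy=2.7)
s=cv2.resize(snap('side')['pixels'][60:220,180:320],None,fx=2.7,fy=2.7)
im=np.zeros((432,760,3),np.uint8);im[:324,:378]=t;im[:,382:]=s
cv2.imwrite('pics/c2.png',im[:,:,::-1])
E
```

```text
off [-3.99 -0.24 -0.31]
off [-6.22 -0.24  0.59]
off [-7.91 -0.24  1.68]
off [-9.38 -0.24  3.04]
off [-10.59  -0.24   4.64]
off [-11.5   -0.23   6.43]
off [-12.09  -0.23   8.34]
off [-12.34  -0.23  10.33]
rot [-0.02 -0.09 -0.01]
[0.60334382 0.03844442 0.17154861] [ 0.27427766 -0.37449704  1.35896583]
```

View pics/c2.png

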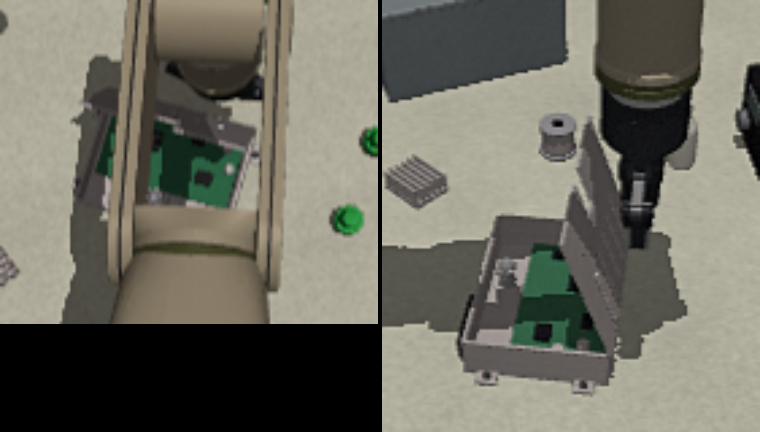

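The closed gripper is behind the cover's outer face (side view, about (640,235)) and clear of everything. Next I swing the cover along the arc.

>>> {"method": "carry_out", "body": {"offset": [[-2,-0.2,-0.2],[-4,-0.2,-0.3],[-5.1,-0.2,0.1],[-6.2,-0.2,0.6],[-7.1,-0.2,1.1],[-7.9,-0.2,1.7],[-8.7,-0.2,2.3],[-9.4,-0.2,3.0]], "rot": [[0,0,0],[0,0,0],[0,0,0],[0,0,0],[0,0,0],[0,0,0],[0,0,0],[0,0,0]]}}

```text
time: 3.07
tool_pos: [0.5139, 0.0643, 0.1426]
orientation: [-0.0, 0.992, -0.127, 0.003]
wrist_force: [0.8, 0.5, 2.2]
gripper_width: -0.0
grasp_force: 1.0
```

```bash
python3 - <<'E'
from h import *
P=[]
for a in np.deg2rad([40,30,20,10,0]):
    r=.115; x=-r*np.cos(a)+.004*np.sin(a)+.011; z=.045+r*np.sin(a)+.004*np.cos(a)+.019
    P.append(HG+XH*x-YH*.05+[0,0,z])
go(P,-14.6)
E
```

```text
off [-0.06  0.01  0.16]
off [-1.28  0.01  1.76]
off [-2.2   0.02  3.54]
off [-2.79  0.02  5.46]
off [-3.05  0.02  7.45]
rot [-0.09 -0.32  0.  ]
```

>>> {"method": "carry_out", "body": {"offset": [[-0.7,0,1.0],[-1.3,0,1.8],[-1.8,0,2.7],[-2.2,0,3.6],[-2.6,0,4.7],[-2.8,0,5.6],[-3.0,0,6.6],[-3.0,0,7.2]], "rot": [[0,0,0],[0,0,0],[0,0,0],[0,0,0],[0,0,0],[0,0,0],[0,0,0],[0,0,0]]}}

```text
time: 3.73
tool_pos: [0.4824, 0.0719, 0.0671]
orientation: [0.0, 0.992, -0.127, -0.001]
wrist_force: [-36.9, -1.5, 84.4]
gripper_width: 0.0
grasp_force: 42.3
```

>>> {"method": "carry_out", "body": {"offset": [[0,0,0.1],[0,0,0.2],[0,0,0.3],[0,0,0.3]], "rot": [[0,0,0],[0,0,0],[0,0,0],[0,0,0]]}}

```text
time: 4.07
tool_pos: [0.4824, 0.0719, 0.0676]
orientation: [0.0, 0.992, -0.127, -0.002]
wrist_force: [-24.6, -1.6, 44.8]
gripper_width: -0.0002
grasp_force: 22.6
```

>>> {"method": "carry_out", "body": {"offset": [[0,0,-0.3],[0,0,-0.6],[0,0,-2],[0,0,-5],[0,0,-9],[0,0,-13],[0,0,-16],[0,0,-16]], "rot": [[0,0,0],[0,0,0],[0,0,0],[0,0,0],[0,0,0],[0,0,0],[0,0,0],[0,0,0]]}}

```text
time: 4.73
tool_pos: [0.4866, 0.0719, 0.2319]
orientation: [-0.001, 0.992, -0.127, 0.005]
wrist_force: [-0.1, -0.0, 0.4]
gripper_width: 0.0001
grasp_force: 0.0
```

```bash
python3 - <<'E'
from h import *
T=snap('top');S=snap('side')
t=cv2.resize(T['pixels'][140:260,160:300],None,fx=2.7,fy=2.7)
s=cv2.resize(S['pixels'][110:220,180:290],None,fx=3.4,fy=3.4)
im=np.zeros((432,760,3),np.uint8);im[:324,:378]=t;im[:374,382:382+374]=s
cv2.imwrite('pics/c3.png',im[:,:,::-1])
E
```

```text
(no output)
```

View pics/c3.png

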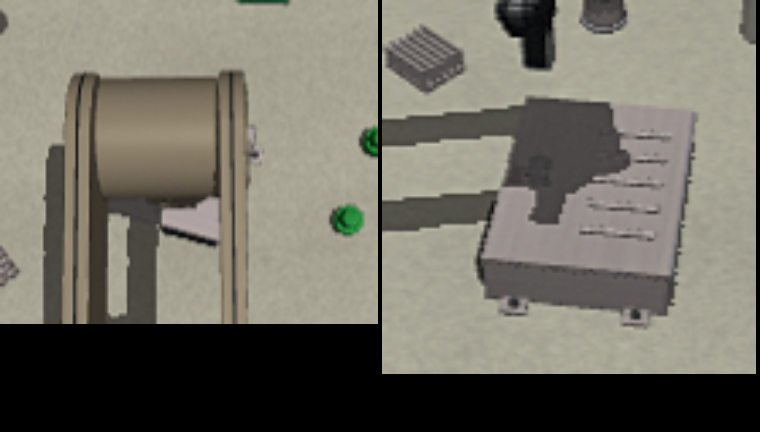

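The cover lies flat on the walls in both views. Next I refine the cap's position.

```bash
python3 - <<'E'
from h import *
np.set_printoptions(precision=4,suppress=True)
t=cv2.imread('pics/top0.png');s=cv2.imread('pics/side0.png')
T=snap('top');S=snap('side')
for n,p,(u,v) in(('top',t,(316,212)),('side',s,(245,274))):
    g=p.max(2).astype(float)
    print(n)
    for r in range(v-12,v+14):
        c=np.where(g[r,u-13:u+14]<75)[0]+u-13
        if len(c): print(r,c.min(),c.max(),end='; ')
    print()
# predicted pixel of cap feature points for a guess
for P in ([.4955,-.2229],):
    for z in (0,.028,.05): print(z,proj(T,[*P,z]),proj(S,[*P,z]))
E
```

```text
top
208 313 320; 209 311 321; 210 311 322; 211 310 322; 212 310 322; 213 310 322; 214 311 321; 215 311 321; 216 313 320; 217 314 318; 
side
264 242 247; 265 241 248; 266 241 248; 267 240 249; 268 239 250; 269 238 251; 270 238 251; 271 238 252; 272 237 252; 273 237 252; 274 237 252; 275 238 252; 276 238 252; 277 238 252; 278 238 252; 279 238 252; 280 238 252; 281 239 251; 282 239 250; 283 240 249; 284 243 247; 
0 [[315.3241 212.567 ]] [[244.4167 275.9074]]
0.028 [[316.6411 211.8689]] [[244.2035 269.8406]]
0.05 [[317.7151 211.2995]] [[244.0288 264.8677]]
```

```bash
python3 - <<'E'
from h import *
go([[.496,-.226,.22],[.496,-.226,.13]],-14.6)
E
```

```text
off [ 8.83 28.47  0.28]
off [ 8.85 28.47  9.28]
rot [0.05 0.15 0.  ]
```

>>> {"method": "carry_out", "body": {"offset": [[8.8,28.5,0],[8.8,28.5,0],[8.8,28.5,0],[8.8,28.5,0],[8.8,28.5,0],[8.8,28.5,0],[8.8,28.5,0],[8.8,28.5,0]], "rot": [[0,0,0],[0,0,0],[0,0,0],[0,0,0],[0,0,0],[0,0,0],[0,0,0],[0,0,0]], "jaw": 0.4}}

```text
time: 5.6
tool_pos: [0.4947, -0.2315, 0.2219]
orientation: [0.0, 0.992, -0.129, -0.002]
wrist_force: [0.2, -0.2, 0.5]
gripper_width: 0.0514
grasp_force: 0.0
```

```bash
python3 - <<'E'
from h import *
go([[.496,-.226,.22],[.496,-.226,.13]],-14.6)
E
```

```text
off [-0.01 -0.56  0.19]
off [ 0.02 -0.58  9.19]
rot [ 0.08  0.2  -0.24]
```

>>> {"method": "carry_out", "body": {"offset": [[0,0,3],[0,0,6],[0,0,9],[0,0,10],[0,0,10],[0,0,10]], "rot": [[0,0,0],[0,0,0],[0,0,0],[0,0,0],[0,0,0],[0,0,0]]}}

```text
time: 6.1
tool_pos: [0.4958, -0.2255, 0.1239]
orientation: [-0.001, 0.992, -0.127, -0.001]
wrist_force: [0.4, -0.8, 0.8]
gripper_width: 0.0514
grasp_force: 0.0
```

```bash
python3 - <<'E'
from h import *
S=snap('side','side4.png');T=snap('top','top4.png')
o=readout.observe();p=o['tool_pos'];print(p)
print('tcp, tip, projected',proj(S,[p,p-[0,0,.019]]))
s=cv2.resize(S['pixels'][225:295,205:285],None,fx=7,fy=7,interpolation=cv2.INTER_CUBIC)
cv2.imwrite('pics/c4.png',s[:,:,::-1])
E
```

```text
[ 0.49757948 -0.22652352  0.1265505 ]
tcp, tip, projected [[244.52798707 247.31042092]
 [244.68135883 252.23226952]]
```

View pics/c4.png

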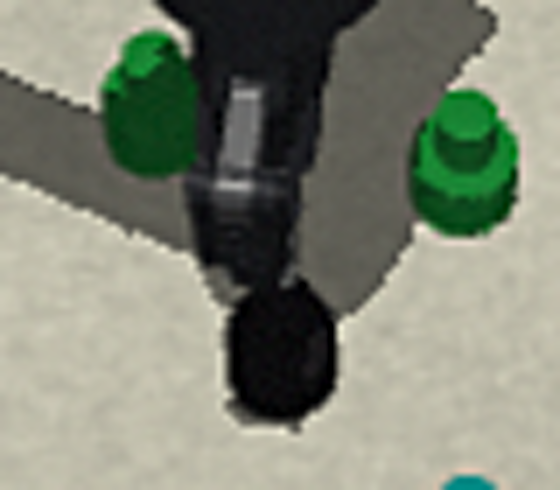

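```bash
python3 - <<'E'
from h import *
go([[.497,-.226,.05]],-14.6); o=readout.observe(); print(o['tool_pos'],o['joint_vel'])
E
```

```text
off [-0.09 -0.04  7.65]
rot [ 0.04 -0.14  0.03]
[ 0.49757948 -0.22652352  0.1265505 ] [-0.00063118 -0.01158391 -0.01173036 -0.00035981 -0.004216   -0.00071854]
```

>>> {"method": "carry_out", "body": {"offset": [[0,0,2],[0,0,4],[0,0,6],[0,0,6.5],[0,0,6.5],[0,0,6.5]], "rot": [[0,0,0],[0,0,0],[0,0,0],[0,0,0],[0,0,0],[0,0,0]]}}

```text
time: 6.7
tool_pos: [0.4975, -0.2266, 0.0614]
orientation: [0.0, 0.992, -0.127, 0.001]
wrist_force: [0.5, -0.0, 0.6]
gripper_width: 0.0514
grasp_force: 0.0
```

>>> {"method": "carry_out", "body": {"offset": [[0,0,0]], "rot": [[0,0,0]]}}

```text
time: 6.78
tool_pos: [0.4979, -0.2269, 0.0619]
orientation: [0.001, 0.992, -0.127, 0.002]
wrist_force: [-0.2, -0.5, 0.1]
gripper_width: 0.0513
grasp_force: 0.0
```

>>> {"method": "carry_out", "body": {"offset": [[0,0,0]], "rot": [[0,0,0]]}}

```text
time: 6.87
tool_pos: [0.4978, -0.2268, 0.0617]
orientation: [0.001, 0.992, -0.127, 0.001]
wrist_force: [-0.4, 0.4, 0.3]
gripper_width: 0.0511
grasp_force: 0.0
```

>>> {"method": "carry_out", "body": {"offset": [[0,0,0.6],[0,0,1.15],[0,0,1.15]], "rot": [[0,0,0],[0,0,0],[0,0,0]]}}

```text
time: 7.12
tool_pos: [0.4957, -0.2257, 0.0469]
orientation: [-0.0, 0.992, -0.127, -0.001]
wrist_force: [0.1, -1.1, -0.8]
gripper_width: 0.0517
grasp_force: 0.0
```

>>> {"method": "carry_out", "body": {"offset": [[0,0,0],[0,0,0],[0,0,0],[0,0,0],[0,0,0],[0,0,0]], "rot": [[0,0,0],[0,0,0],[0,0,0],[0,0,0],[0,0,0],[0,0,0]], "jaw": 1, "squeeze": 70}}

```text
time: 7.62
tool_pos: [0.4966, -0.2262, 0.0483]
orientation: [0.0, 0.992, -0.127, 0.0]
wrist_force: [0.1, -0.3, 0.8]
gripper_width: 0.0192
grasp_force: 68.5
```

>>> {"method": "carry_out", "body": {"offset": [[0,0,-1],[0,0,-4],[0,0,-8],[0,0,-12],[0,0,-13],[0,0,-13],[0,0,-13]], "rot": [[0,0,0],[0,0,0],[0,0,0],[0,0,0],[0,0,0],[0,0,0],[0,0,0]]}}

```text
time: 8.2
tool_pos: [0.497, -0.2264, 0.1794]
orientation: [0.0, 0.992, -0.127, 0.001]
wrist_force: [0.4, 0.5, -0.7]
gripper_width: 0.0195
grasp_force: 68.6
```

```bash
python3 - <<'E'
from h import *
S=snap('side','side5.png');T=snap('top','top5.png')
o=readout.observe();p=o['tool_pos'];print(p,o['gripper_width'],o['grasp_force'])
print('tcp, -.05 projected',proj(S,[p,p-[0,0,.05]]))
u,v=proj(S,p)[0].astype(int)
s=cv2.resize(S['pixels'][v-35:v+35,u-40:u+40],None,fx=7,fy=7,interpolation=cv2.INTER_CUBIC)
print(u-40,v-35)
cv2.imwrite('pics/c5.png',s[:,:,::-1])
E
```

```text
[ 0.49553009 -0.2255846   0.17657338] 0.019350563618961543 68.56821656227112
tcp, -.05 projected [[243.03803861 233.21018912]
 [243.51708543 247.03601136]]
203 198
```

View pics/c5.png

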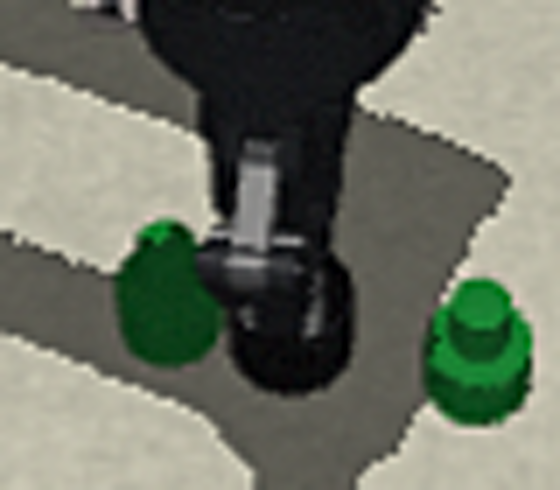

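The cap is held by its grip (crop (290,330)) and lifted upright. Now I measure the stud with the cover shut.

```bash
python3 - <<'E'
from h import *
S=snap('side');T=snap('top')
cv2.imwrite('pics/top6.png',T['pixels'][:,:,::-1]);cv2.imwrite('pics/side6.png',S['pixels'][:,:,::-1])
t=cv2.resize(T['pixels'][165:240,175:265],None,fx=4,fy=4,interpolation=cv2.INTER_CUBIC)
s=cv2.resize(S['pixels'][130:215,200:290],None,fx=4.5,fy=4.5,interpolation=cv2.INTER_CUBIC)
im=np.zeros((383,770,3),np.uint8);im[:300,:360]=t;im[:s.shape[0],363:363+s.shape[1]]=s
cv2.imwrite('pics/c6.png',im[:,:,::-1])
E
```

```text
(no output)
```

View pics/c6.png

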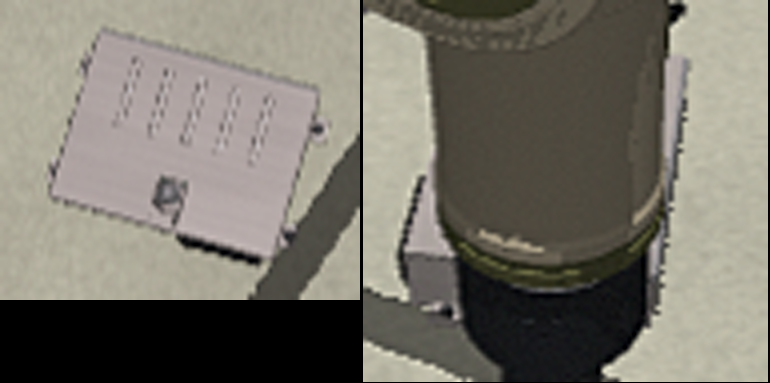

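The top crop shows the shut cover with corners at about (103,28), (320,90), (265,262) and (50,195). The stud comes up through the slot at (168,193). In the side view the arm hides the stud.

```bash
python3 - <<'E'
from h import *
np.set_printoptions(precision=4,suppress=True)
T=snap('top');im=T['pixels'].astype(int)[165:240,175:265]
hsv=cv2.cvtColor(im.astype(np.uint8),cv2.COLOR_RGB2HSV)
m=((im[:,:,0]-im[:,:,1]>5)&(im[:,:,0]>120)).astype(np.uint8)
m=cv2.morphologyEx(m,cv2.MORPH_CLOSE,np.ones((7,7)))
c=max(cv2.findContours(m,0,cv2.CHAIN_APPROX_NONE)[0],key=cv2.contourArea)
r=cv2.minAreaRect(c.astype(np.float32)); box=cv2.boxPoints(r)
px=box+[175,165]
w=onz(T,px,.049); print(px,'\n',w, np.linalg.norm(np.roll(w,1,0)-w,axis=1))
ctr=w.mean(0); print('centre',ctr)
A=lambda x,y:((x+.5)/4+174.5,(y+.5)/4+164.5)
w2=onz(T,[A(103,28),A(320,90),A(265,262),A(50,195)],.049); print(w2,np.linalg.norm(np.roll(w2,1,0)-w2,axis=1)); c2=w2.mean(0)
for e in ((w2[1]-w2[0]),(w2[2]-w2[3])): print('yaw',np.degrees(np.arctan2(e[1],e[0]))+90)
for e in ((w2[1]-w2[2]),(w2[0]-w2[3])): print('yaw',np.degrees(np.arctan2(e[1],e[0])))
print('centre2',c2,'stud',c2-.045*XH, ctr-.045*XH)
print('stud mid z .06',onz(T,[A(168,193)],.059), proj(T,[.482,.1245,.049]),proj(T,[.482,.1245,.069]))
E
```

```text
[[167.4 216.2]
 [196.4 158.2]
 [263.2 191.6]
 [234.2 249.6]] 
 [[ 0.466   0.2955  0.049 ]
 [ 0.6723  0.2048  0.049 ]
 [ 0.5598 -0.0324  0.049 ]
 [ 0.3575  0.0622  0.049 ]] [0.2572 0.2254 0.2625 0.2233]
centre [0.5139 0.1325 0.049 ]
[[ 0.6248  0.1887  0.049 ]
 [ 0.5748 -0.0022  0.049 ]
 [ 0.4243  0.0414  0.049 ]
 [ 0.4774  0.2281  0.049 ]] [0.1525 0.1973 0.1566 0.1941]
yaw -14.667572227803177
yaw -15.870420749512704
yaw -16.13799163355035
yaw -14.946084392046828
centre2 [0.5253 0.114  0.049 ] stud [0.4818 0.1254 0.049 ] [0.4704 0.1439 0.049 ]
stud mid z .06 [[0.4808 0.1257 0.059 ]] [[217.2483 212.7862]] [[216.7027 212.2719]]
```

```bash
python3 - <<'E'
from h import *
go([[.4815,.125,.178]],-14.8); print(readout.observe()['tool_pos'])
E
```

```text
off [-10.18 -33.57  -0.12]
rot [-0.05  0.19  0.21]
[ 0.49543243 -0.22552509  0.17617059]
```

>>> {"method": "carry_out", "body": {"offset": [[-10.3,-33.6,0],[-10.3,-33.6,0],[-10.3,-33.6,0],[-10.3,-33.6,0],[-10.3,-33.6,0],[-10.3,-33.6,0],[-10.3,-33.6,0],[-10.3,-33.6,0]], "rot": [[0,0,0],[0,0,0],[0,0,0],[0,0,0],[0,0,0],[0,0,0],[0,0,0],[0,0,0]]}}

```text
time: 9.12
tool_pos: [0.4811, 0.1087, 0.1772]
orientation: [0.0, 0.992, -0.127, -0.001]
wrist_force: [1.8, -0.3, -0.6]
gripper_width: 0.0194
grasp_force: 68.7
```

>>> {"method": "carry_out", "body": {"offset": [[-0.5,-1.7,0],[-0.5,-1.7,0],[-0.5,-1.7,0],[-0.5,-1.7,0]], "rot": [[0,0,0],[0,0,0],[0,0,0],[0,0,0]]}}

```text
time: 9.45
tool_pos: [0.4813, 0.124, 0.1774]
orientation: [0.0, 0.992, -0.127, -0.001]
wrist_force: [-0.6, 0.4, -0.2]
gripper_width: 0.0194
grasp_force: 68.8
```

```bash
python3 - <<'E'
from h import *
for i in range(3):
    S=snap('side'); o=readout.observe(); print(o['tool_pos'],o['wrist_force'],o['gripper_width'])
go([[.4815,.125,.14]],-14.8)
E
```

```text
[0.48150115 0.12356235 0.17758882] [-0.433129    0.17421956 -0.86088173] 0.019821572817208838
[0.4816096  0.12335854 0.17771547] [ 0.3235995   0.98549534 -1.2656933 ] 0.019504681595482572
[0.48173969 0.12332425 0.17791063] [ 0.36457214  0.50805701 -0.84892755] 0.019882240925222693
off [-0.06 -0.16  3.79]
rot [0.03 0.02 0.1 ]
```

>>> {"method": "carry_out", "body": {"offset": [[0,-0.1,2],[0,-0.15,4],[0,-0.15,5.2],[0,-0.15,5.2],[0,-0.15,5.2],[0,-0.15,5.2]], "rot": [[0,0,0],[0,0,0],[0,0,0],[0,0,0],[0,0,0],[0,0,0]]}}

```text
time: 10.1
tool_pos: [0.4827, 0.1258, 0.1272]
orientation: [-0.0, 0.992, -0.127, 0.0]
wrist_force: [0.9, -0.9, -0.6]
gripper_width: 0.0196
grasp_force: 68.7
```

```bash
python3 - <<'E'
from h import *
for i in range(3):
    S=snap('side'); o=readout.observe(); print(o['tool_pos'],o['wrist_force'])
p=o['tool_pos']
print(proj(S,[[.482,.125,.069],[.482,.125,.049],p,p-[0,0,.048]]))
s=cv2.resize(S['pixels'][120:200,190:280],None,fx=7,fy=7,interpolation=cv2.INTER_CUBIC)
cv2.imwrite('pics/c7.png',s[:,:,::-1])
E
```

```text
[0.48296034 0.12593668 0.12752578] [-0.28038421  0.04288177 -0.29913728]
[0.48303639 0.12603341 0.12762504] [ 0.44668276 -0.25270303  0.28473826]
[0.48294563 0.12610644 0.12752375] [ 0.08750155 -0.1074171  -0.66475012]
[[225.82538415 155.6713043 ]
 [226.19786008 160.78936062]
 [224.99106266 139.56699006]
 [225.92971615 152.63006047]]
```

View pics/c7.png

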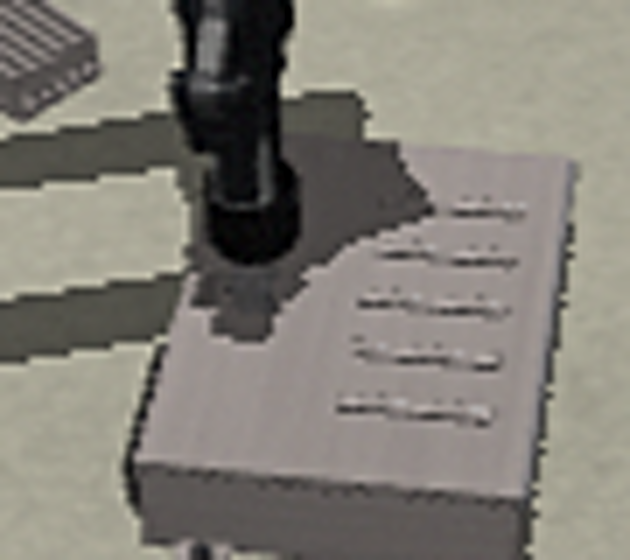

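The cap at crop (252,220), about column 225.6–226, lines up with the stud's column of 226. I start down slowly.

>>> {"method": "carry_out", "body": {"offset": [[0,0.08,0.3],[0,0.08,0.6],[0,0.08,0.9],[0,0.08,1.2],[0,0.08,1.4],[0,0.08,1.4]], "rot": [[0,0,0],[0,0,0],[0,0,0],[0,0,0],[0,0,0],[0,0,0]]}}

```text
time: 10.75
tool_pos: [0.4813, 0.1253, 0.1114]
orientation: [0.0, 0.992, -0.127, -0.001]
wrist_force: [0.1, -0.5, -0.5]
gripper_width: 0.0194
grasp_force: 68.7
```

>>> {"method": "carry_out", "body": {"offset": [[0,0,0.15],[0,0,0.3],[0,0,0.45],[0,0,0.45]], "rot": [[0,0,0],[0,0,0],[0,0,0],[0,0,0]]}}

```text
time: 11.08
tool_pos: [0.4822, 0.1253, 0.108]
orientation: [-0.0, 0.992, -0.127, 0.0]
wrist_force: [-1.4, -0.4, 1.7]
gripper_width: 0.0194
grasp_force: 69.2
```

>>> {"method": "carry_out", "body": {"offset": [[0,0,0.1],[0,0,0.2],[0,0,0.3],[0,0,0.3]], "rot": [[0,0,0],[0,0,0],[0,0,0],[0,0,0]]}}

```text
time: 11.42
tool_pos: [0.4822, 0.1254, 0.1051]
orientation: [-0.0, 0.992, -0.127, 0.0]
wrist_force: [0.4, 0.6, 1.5]
gripper_width: 0.0197
grasp_force: 69.2
```

>>> {"method": "carry_out", "body": {"offset": [[0,0,0.1],[0,0,0.2],[0,0,0.2]], "rot": [[0,0,0],[0,0,0],[0,0,0]]}}

```text
time: 11.67
tool_pos: [0.4817, 0.1253, 0.1022]
orientation: [0.0, 0.992, -0.127, -0.0]
wrist_force: [0.1, 0.4, -0.5]
gripper_width: 0.0196
grasp_force: 69.0
```

>>> {"method": "carry_out", "body": {"offset": [[0,0,0.1],[0,0,0.2],[0,0,0.2]], "rot": [[0,0,0],[0,0,0],[0,0,0]]}}

```text
time: 11.92
tool_pos: [0.4813, 0.1252, 0.0998]
orientation: [0.0, 0.992, -0.127, -0.001]
wrist_force: [1.1, 0.8, -5.6]
gripper_width: 0.0198
grasp_force: 68.6
```

>>> {"method": "carry_out", "body": {"offset": [[0,0,0.1],[0,0,0.2],[0,0,0.2]], "rot": [[0,0,0],[0,0,0],[0,0,0]]}}

```text
time: 12.17
tool_pos: [0.4816, 0.1252, 0.0985]
orientation: [0.0, 0.992, -0.127, -0.0]
wrist_force: [-0.8, -0.4, -1.7]
gripper_width: 0.0197
grasp_force: 68.7
```

>>> {"method": "carry_out", "body": {"offset": [[0,0,0.05],[0,0,0.1],[0,0,0.1]], "rot": [[0,0,0],[0,0,0],[0,0,0]]}}

```text
time: 12.42
tool_pos: [0.4819, 0.1253, 0.0978]
orientation: [-0.0, 0.992, -0.127, 0.0]
wrist_force: [-0.3, 0.6, -1.8]
gripper_width: 0.0194
grasp_force: 68.7
```

>>> {"method": "carry_out", "body": {"offset": [[0,0,0.05],[0,0,0.1],[0,0,0.1]], "rot": [[0,0,0],[0,0,0],[0,0,0]]}}

```text
time: 12.67
tool_pos: [0.4821, 0.1253, 0.0973]
orientation: [-0.0, 0.992, -0.127, 0.0]
wrist_force: [-1.3, -0.8, 4.4]
gripper_width: 0.0198
grasp_force: 69.2
```

>>> {"method": "carry_out", "body": {"offset": [[0,0,0.05],[0,0,0.05],[0,0,0.05]], "rot": [[0,0,0],[0,0,0],[0,0,0]]}}

```text
time: 12.92
tool_pos: [0.4822, 0.1253, 0.0973]
orientation: [-0.0, 0.992, -0.127, 0.0]
wrist_force: [-3.8, -0.5, 8.9]
gripper_width: 0.0198
grasp_force: 69.7
```

>>> {"method": "carry_out", "body": {"offset": [[0,0,0.03],[0,0,0.03],[0,0,0.03],[0,0,0.03]], "rot": [[0,0,0],[0,0,0],[0,0,0],[0,0,0]]}}

```text
time: 13.25
tool_pos: [0.4823, 0.1253, 0.0972]
orientation: [-0.0, 0.992, -0.127, 0.0]
wrist_force: [-6.1, -1.2, 11.5]
gripper_width: 0.0198
grasp_force: 69.8
```

```bash
python3 - <<'E'
from h import *
for i in range(4):
    S=snap('side'); o=readout.observe(); print(o['tool_pos'],o['wrist_force'],o['gripper_width'])
s=cv2.resize(S['pixels'][120:200,190:280],None,fx=7,fy=7,interpolation=cv2.INTER_CUBIC)
cv2.imwrite('pics/c8.png',s[:,:,::-1])
E
```

```text
[0.48227572 0.12531133 0.09718801] [-5.42553852 -1.44754362 10.31436938] 0.019441696975652952
[0.48227235 0.12529068 0.09719902] [-4.83953083 -1.11320943 10.75286257] 0.019333132398993917
[0.48228918 0.12529463 0.09721367] [-5.36048078 -0.50390849 12.03127106] 0.01949708035519314
[0.482261   0.12530074 0.09719189] [-4.80497242 -1.50773874 10.37873333] 0.019659413250377396
```

View pics/c8.png

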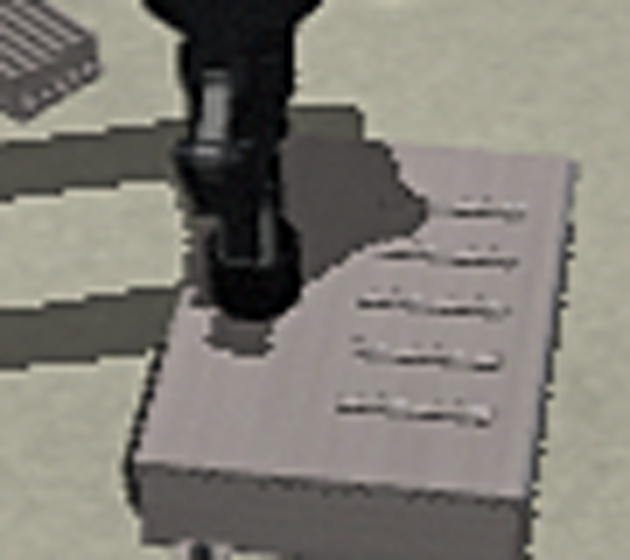

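The cap sits flat on the cover at crop (255,280), after following the full 30 mm descent. The press force is steady at about 10–12 N, so I hand in.

```bash
python3 -c "
from h import *
print(order.hand_in())"
```

```text
the job is handed in; nothing more can be done
None
```

The job is handed in: the cover is shut, the cap is down flat on it over the stud, and the hand is still on the cap pressing at about 10–12 N. While shutting the cover, the wrist force rose to 84 N for a moment with the fingertips on it, below the 120 N limit.

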